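# Pry the spout retaining ring out of a kitchen tap

## Robot

A 6-joint arm with a two-finger parallel gripper is mounted at the origin on the work surface. World frame = base frame: x ahead of the robot, y to its left, z up, the work surface at z = 0. Lengths are in m, angles in rad, forces in N, time in s.
With the tool pointing down it reaches from about 0.3 to 0.775 m from the base axis. Payload 14.6 kg.
Tool frame: the origin (TCP) lies at the very end of the fingers, on their centre line; the grasp point (between the pads) lies 19 mm behind it; z points along the fingers, y is the line along which they close (so a half turn about z gives the same grasp; the last joint's range is limited). The gripper opens to 94 mm and grips with 3 to 60 N. Pads are 16 mm wide; open, the fingers measure 119 mm over their backs; the gripper's body (75 mm by 177 mm) begins 78 mm behind the grasp point.
Start: joints at [1.035, 0.3, 1.521, -0, 1.321, -0.067], TCP at [0.248, 0.491, 0.205] pointing down, gripper open.
Joint ranges: [-3.03, 3.03], [-0.79, 2.21], [0.23, 2.52], [-1.04, 4.18], [0, 3.07], [-2.55, 2.55]. Speed limits (rad/s): [2.22, 2.22, 2.57, 3.14, 3.14, 3.14].

## Interface

Orientations are given as [roll, pitch, yaw] about the fixed x, y, z axes, in that order (R = Rz(yaw) Ry(pitch) Rx(roll)).
In Python, from station import ctrl gives the robot as it stands.
- The arm moves only by the shell command python3 -m pendant 'ROWS' [OPENING] [FORCE]. ROWS is JSON, a list of rows, each a list of 2 entries, a list of its own where there are three numbers: the shift along the world's x, y, z in cm, then the turn about the world's z in rad. A call has 1 to 20 rows; each row shifts and turns the commanded pose from where the row before left it; what a row does not reach is not made up. A row lasts 1/12 s, in which the tool goes at most 41.7 mm and 7.16 degrees, less where a joint would pass 70% of its speed; a pose out of reach is approached as far as the arm can. A call is refused whole if a number of a shift passes 4.17 or a number of a turn 0.125, either way. A call with a gripper value outside its range is refused whole. OPENING is the opening, from 0 (shut) to 1 (fully open), set as the call begins (- or left out, the last holds). The fingers move at their own pace and stop on an object; FORCE is the grip in N (left out, the last holds). Time passes only in rows, so rows that do not move let the fingers close. It gives the time, the measured TCP pose, the force, the opening and the grip force at its end, in the units of the state.
- ctrl.get_obs(): the state, without advancing time (a new reading comes with each control period).
- ctrl.camera(name): name is "scene" or "top"; returns a dict with "color" (384x512x3 uint8, red, green, blue), "intrinsics" (3x3 intrinsics, pixels), "camera_from_world" (4x4, takes a point from world to camera coordinates). Camera axes: x right, y down, z forward; pixel columns grow to the right and rows downward; lengths in m; the calibration is good to about 2 mm. A picture is of the moment at which its call begins. There is no depth.
- ctrl.hand_in(): hands the job in; it is judged then, once.
The state is a dict: "time_s": time; "qpos": joint angles; "joint_vel": joint speeds; "tau": joint torques, N m; "ee_pos": TCP position; "eef_rot": TCP orientation; "force": force on the tool from outside, world axes, zero at the start; "moment": the same for the moment, N m; "grip_width": finger opening in m; "grip_force": force on a finger pad.
Only numpy, scipy, OpenCV 4.12 (cv2) and the standard library are available. Lean on these libraries where they do the work, as an engineer would, in place of code of your own. Each camera call takes 0.05 s, during which the arm holds its last target. There are 200 camera calls.

## Task

The tap's lever is off so that the swivel spout can be serviced: take the orange hooked pick, feel its hook gently down into the eye of the dark sprung wire ring that sits in the groove of the tap's stem, and pull the ring out of its groove, eye first and without yanking, until it drops onto the grey mat round the tap. Touch the ring only with the pick, and do not bear hard with the pick on the chrome or the stem. The ring must end up lying on the mat; then lay the pick down flat and gently on the worktop or the mat, let go of it, and leave the soap bottle, mug and tap lever where they are.

Things in the scene. Friction and masses are not known exactly. Their poses are not given: they have to be found in the camera images.
- table: white quartz worktop of a kitchen island, top face at z = 0. A steel sink is let into it beyond the tap (x 0.68 to 0.99, y -0.27 to 0.27, 180 mm deep); x 0.68 on beside the sink is worktop again. The origin is the robot's base point
- tap: chromed tap, fixed, upright; origin on its axis under its flange, which stands 0 to 6 mm above the worktop on a rubber gasket; z up, x away from the robot (the way the spout points at mid swing). Flange 54 mm dia. x 6 mm, body 44 mm dia. up to 45 mm, spout collar 48 mm dia. from 45 to 73 mm, its top flat, chromed. Keep the pick's force on tap and spout under 8 N
- stem (a point): on the tap's axis at the level of the collar's top (73 mm above the tap's origin). From here the brass stem rises: a groove 12 mm dia. and 3.5 mm high, over it a head 18 mm dia. and 3.5 mm high, on that a spindle 9 mm dia. up to 17 mm above this point
- spout: the tap's swivelling spout with its collar, origin and axes as the tap's but turned up to 0.4 rad; the 21 mm tube leaves the collar on the spout's +x side, rises to 124 mm and reaches out 190 mm; it swivels stiffly
- ring: dark ring of 2 mm sprung wire, horseshoe-shaped, flat in the groove on the collar's top, 15 g. Origin: stem axis, at the ring's underside. x points to its open end; two jaws hug the groove, 16 mm over all. Pulled along its own -x it snaps off after about 6 mm at 10 to 16 N, slides on the collar and falls off its edge about 25 mm farther on. Over 25 N bends it
- ring_eye (a point): the middle of the eye (the ring's closed end), 11.4 mm from its origin on its -x side (towards the robot within 0.8 rad), level with the collar's top. The window from the stem's head to the eye's inner edge is 4.7 mm long (ring's x) and 5.6 mm wide; the eye's wire is 2 mm thick; a hook tip set down in the window meets the collar's top
- pick: hooked pick lying hook down, 70 to 120 g. Orange square handle 100 x 24 x 24 mm (x -50 to 50 mm); origin at the centre of the handle's underside, x towards the hook, z up. A 6 mm steel shank runs from its front, 14 mm above the underside, to x = 90 mm, where a hook 3 mm thick bends straight down. Balance point about 10 mm ahead of the origin
- hook_tip (a point): the lowest point of the pick's hook, rounded (1.5 mm radius): at x = 95 mm, y = 0, 1 mm above the level of the handle's underside
- mat: grey silicone mat round the tap, fixed; origin at worktop level near the tap's axis (within 8 mm), axes about as the tap's. x -160 to 50 mm, y -100 to 100 mm, floor 3 mm thick, rim 9 mm high and 5 mm wide, a 76 mm slot on the +x side for the tap
- soap: bystander: green soap bottle with a white cap, 60 mm dia., 150 mm high, origin under its centre
- mug: bystander: blue mug, 76 mm dia., 85 mm high, origin under its centre, handle on its +y side
- tap_lever: bystander: the tap's chromed lever taken off, hub 44 mm dia. and 30 mm high with an arm 6 mm in radius that reaches 91 mm to its -x side, up to 40 mm high; origin under the hub's centre

How it is judged:
By the outcome, as a careful person would: the job done as asked, in the order asked, and still so for the second after the job is handed in, with the robot touching nothing.
It also fails if it takes over 58 s, if anything falls off the work surface, if the arm or the gripper's body presses on something with over 40 N, if the wrist force passes 120 N, or if a joint passes its speed limit or range.

## Working session

There is one attempt and no reset: what is moved stays moved. The work goes in short steps, Python scripts to look and compute and a shell command to move; the robot and the scene stay as the last step left them, time stands still between calls to the robot, and variables do not carry over. Pictures are saved under pics/ and viewed, at most 10 in all, crops included, and the job is handed in when it is done.

```bash
ls; mkdir -p pics
python3 - <<'E'
from station import ctrl
import cv2,numpy as np
o=ctrl.get_obs()
print({k:np.round(v,3) for k,v in o.items()})
for n in("scene","top"):
    c=ctrl.camera(n); cv2.imwrite(f"pics/{n}0.png",cv2.cvtColor(c["color"],cv2.COLOR_RGB2BGR))
    print(n,np.round(c["intrinsics"],1).tolist(),np.round(c["camera_from_world"],4).tolist())
E
```

```text
pics
{'time_s': np.float64(0.0), 'qpos': array([ 1.035,  0.3  ,  1.522, -0.   ,  1.321, -0.067]), 'joint_vel': array([-0.001,  0.   , -0.002,  0.001,  0.002, -0.001]), 'tau': array([-1.0000e-03, -5.3181e+01, -3.5275e+01,  7.1000e-02,  2.4000e-02,
       -0.0000e+00]), 'ee_pos': array([0.248, 0.49 , 0.205]), 'eef_rot': array([-3.14 , -0.   ,  2.673]), 'force': array([-0.223,  0.38 ,  0.336]), 'moment': array([ 0.008, -0.009,  0.025]), 'grip_force': np.float64(0.0), 'grip_width': np.float64(0.094)}
scene [[466.7, 0.0, 262.6], [0.0, 466.7, 189.8], [0.0, 0.0, 1.0]] [[0.5521, 0.8336, -0.0148, -0.2777], [0.5725, -0.3919, -0.7201, -0.2661], [-0.6061, 0.3892, -0.6937, 1.7148], [0.0, 0.0, 0.0, 1.0]]
top [[464.3, 0.0, 260.4], [0.0, 464.3, 182.3], [0.0, 0.0, 1.0]] [[0.0072, -0.9999, 0.008, -0.0188], [-0.9943, -0.008, -0.1059, 0.558], [0.106, -0.0071, -0.9943, 1.0597], [0.0, 0.0, 0.0, 1.0]]
```

View pics/scene0.png

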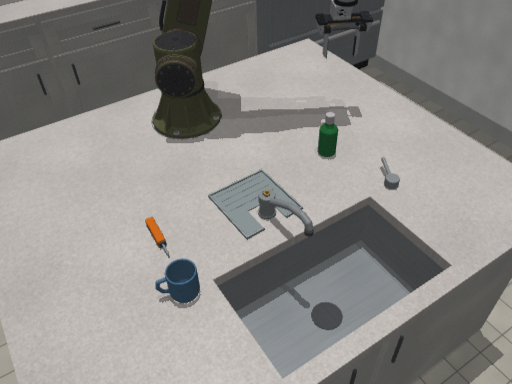

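View pics/top0.png

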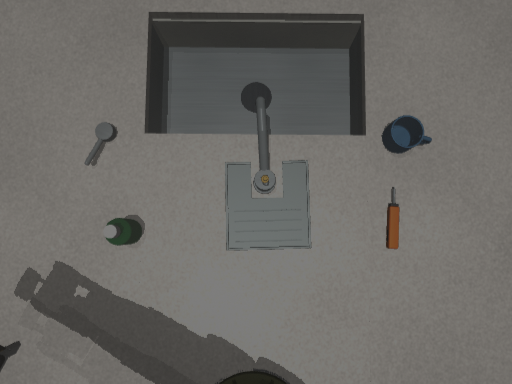

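The top view shows the tap at about (264,181), the pick's handle at (393,227) with its hook at (393,190), the mug at (405,133), the soap at (120,231) and the lever at (103,137). Next I'll measure the pick and magnify the tap top.

```bash
cat > h.py <<'E'
from station import ctrl
import cv2,numpy as np
def cam(n):
    c=ctrl.camera(n); return cv2.cvtColor(c["color"],cv2.COLOR_RGB2BGR),np.array(c["intrinsics"]),np.array(c["camera_from_world"])
def proj(P,K,T):
    p=np.atleast_2d(P)@T[:3,:3].T+T[:3,3]; p=p@K.T; return p[:,:2]/p[:,2:]
def onplane(uv,z,K,T):
    uv=np.atleast_2d(uv); d=np.c_[uv,np.ones(len(uv))]@np.linalg.inv(K).T@T[:3,:3]
    o=-T[:3,:3].T@T[:3,3]; return o+d*((z-o[2])/d[:,2])[:,None]
def orange(im,lo=60):
    h=cv2.cvtColor(im,cv2.COLOR_BGR2HSV); m=cv2.inRange(h,(3,170,lo),(17,255,255))
    n,l,s,_=cv2.connectedComponentsWithStats(m); i=1+np.argmax(s[1:,4]); return (l==i).astype(np.uint8)
def crop(im,x,y,w,h,f): return cv2.resize(im[y:y+h,x:x+w],None,fx=f,fy=f,interpolation=cv2.INTER_CUBIC)
E
python3 - <<'E'
from h import *
from scipy.optimize import least_squares
C={n:cam(n) for n in("scene","top")}
D={}
for n,(im,K,T) in C.items():
    m=orange(im); pts=np.argwhere(m)[:,::-1]; D[n]=cv2.minAreaRect(pts.astype(np.float32)); print(n,m.sum(),pts.mean(0),D[n])
    if n=="top":
        c=onplane(pts,0.024,K,T)[:,:2]; mu=c.mean(0); w,v=np.linalg.eigh(np.cov(c.T)); a=v[:,1]*np.sign(v[0,1]); q=(c-mu)@np.c_[a,v[:,0]]
        print("pick top-plane",mu,np.arctan2(a[1],a[0]),np.ptp(q,axis=0))
box=np.array([[x,y,z] for x in(-.05,.05) for y in(-.012,.012) for z in(0,.024)])
def mask(p,n):
    im,K,T=C[n]; s=8; c,sn=np.cos(p[2]),np.sin(p[2]); P=box@np.array([[c,sn,0],[-sn,c,0],[0,0,1]])+[p[0],p[1],0]
    uv=proj(P,K,T); h=cv2.convexHull(((uv+.5)*16).astype(np.int32)); M=np.zeros(im.shape[:2],np.uint8); 
    big=np.zeros((384*4,512*4),np.uint8); cv2.fillPoly(big,[np.round((uv[cv2.convexHull(uv.astype(np.float32),returnPoints=False)[:,0]]+.5)*4).astype(np.int32)],255)
    return cv2.resize(big,(512,384),interpolation=cv2.INTER_AREA)/255.
from scipy.optimize import minimize
M={n:orange(C[n][0]).astype(float) for n in C}
for ns in(("top",),("scene",),("top","scene")):
    r=minimize(lambda p:sum(((mask(p,n)-M[n])**2).sum() for n in ns),[*mu,np.arctan2(a[1],a[0])],method="Nelder-Mead",options=dict(initial_simplex=np.array([*mu,np.arctan2(a[1],a[0])])+np.array([[0,0,0],[.01,0,0],[0,.01,0],[0,0,.1]])))
    print(ns,r.x,r.fun)
a=crop(C["top"][0],244,158,40,40,10); b=crop(C["scene"][0],247,178,40,40,10)
cv2.imwrite("pics/tap.png",cv2.convertScaleAbs(np.hstack([a,b]),alpha=1.5))
E
```

```text
scene 227 [154.74889868 230.07488987] ((155.04718017578125, 230.58493041992188), (28.070158004760742, 8.838701248168945), 60.945396423339844)
top 336 [393.35416667 227.51785714] ((393.1943359375, 227.0054168701172), (8.663325309753418, 40.20671463012695), 1.5911403894424438)
pick top-plane [ 0.45485526 -0.32639201] -0.052485705432893194 [0.09430944 0.02033944]
('top',) [ 0.45742905 -0.33015503 -0.02223397] 208.50651287966167
('scene',) [ 0.45261908 -0.32788862 -0.10181054] 77.39034217608612
('top', 'scene') [ 0.45485368 -0.32814199 -0.10261985] 294.05333333333334
```

View pics/tap.png

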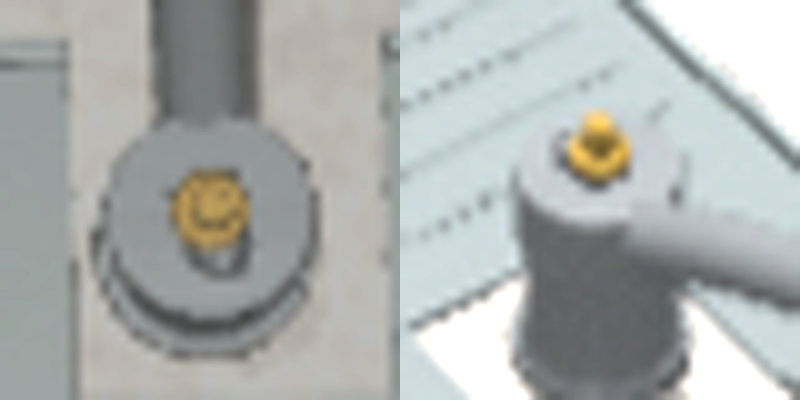

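The left crop shows the gold head at about (211,208) and the ring's eye below and right of it at about (225,265), so the eye points to the robot and slightly to -y. The right crop shows the eye as a dark spot left of the stem at (562,148). I'll fit both views.

```bash
cat > fit.py <<'E'
from h import *
from scipy.optimize import minimize,least_squares
C={n:cam(n) for n in("scene","top")}
box=np.array([[x,y,z] for x in(-.05,.05) for y in(-.012,.012) for z in(0,.024)])
def mask(p,n):
    im,K,T=C[n]; c,s=np.cos(p[2]),np.sin(p[2]); P=box@np.array([[c,s,0],[-s,c,0],[0,0,1]])+[p[0],p[1],0]
    uv=cv2.convexHull(proj(P,K,T).astype(np.float32))[:,0]; big=np.zeros((384*4,512*4),np.uint8)
    cv2.fillConvexPoly(big,np.round((uv+.5)*4*16).astype(np.int32),255,shift=4)
    return cv2.resize(big,(512,384),interpolation=cv2.INTER_AREA)/255.
def omask(im):
    b,g,r=[im[...,i].astype(float) for i in range(3)]; return ((r>1.6*b)&(r>1.3*g)&(r>30)).astype(float)
for ns in(("top",),("scene",),("top","scene")):
    M={}
    for n in ns:
        m=omask(C[n][0]); k=cv2.dilate(orange(C[n][0]),np.ones((7,7))); M[n]=m*k
    p0=np.array([.455,-.327,-.05])
    r=minimize(lambda p:sum(((mask(p,n)-M[n])**2).sum() for n in ns),p0,method="Nelder-Mead",options=dict(initial_simplex=p0+np.array([[0,0,0],[.01,0,0],[0,.01,0],[0,0,.1]])))
    print(ns,r.x.round(4),r.fun.round(1),[M[n].sum() for n in ns],[mask(r.x,n).sum().round() for n in ns])
# gold stem
G={}
for n in C:
    im=C[n][0].astype(float); g=((im[...,2]-im[...,0])>40)&(im[...,1]>.55*im[...,2]); 
    win=np.zeros_like(g); u,v=((265,179) if n=="top" else (266.5,193)); win[int(v)-9:int(v)+9,int(u)-8:int(u)+8]=1
    p=np.argwhere(g&win)[:,::-1]; G[n]=p; print(n,"gold",len(p),p.mean(0),p.min(0),p.max(0))
E
python3 fit.py; python3 -m pendant '[[[0,-4.1,0.2],0.1],[[0,-4.1,0.2],0.1],[[1,-4.1,0],0.1],[[1,-4.1,0],0.1],[[1,-4.1,0],0.03],[[1,-4.1,0],0],[[1,-4.1,0],0],[[1,-4.1,0],0],[[1,-4.1,0],0],[[1,-4.1,0],0],[[1,-4.1,0],0],[[1,-4.1,0],0],[[1,-4.1,0],0],[[1,-4.1,-0.5],0],[[1,-4.1,-1],0],[[1,-4,-1],0],[[1,-4,-1],0],[[1,-4,-1],0],[[1,-4,-1],0],[[1,-3.5,-1],0]]' 0.8 60
```

```text
('top',) [ 0.4571 -0.3273 -0.0264] 62.1 [np.float64(490.0)] [np.float64(570.0)]
('scene',) [ 0.4516 -0.3286 -0.0873] 62.3 [np.float64(248.0)] [np.float64(321.0)]
('top', 'scene') [ 0.4563 -0.328  -0.0659] 137.0 [np.float64(490.0), np.float64(248.0)] [np.float64(573.0), np.float64(327.0)]
scene gold 29 [266.44827586 192.27586207] [264 189] [269 195]
top gold 35 [264.65714286 178.65714286] [262 176] [268 182]
time_s: 1.97
ee_pos: [0.4257, -0.3109, 0.145]
eef_rot: [-3.141, 0.0, 3.102]
force: [0.9, 0.4, 0.2]
grip_width: 0.0754
grip_force: 0.0
```

```bash
python3 -m pendant '[[[2,-0.8,-1],-0.02],[[2,-0.9,-2],0],[[0,0,-3],0],[[0,0,-3],0],[[0,0,-2.5],0],[[0,0,-1],0],[[0,0,-1],0],[[0,0,-0.6],0],[[0,0,0],0]]' && python3 -m pendant '[[[0,0,0],0],[[0,0,0],0],[[0,0,0],0],[[0,0,0],0],[[0,0,0],0],[[0,0,0],0],[[0,0,0],0],[[0,0,0],0]]' 0.1 60
```

```text
time_s: 2.72
ee_pos: [0.4658, -0.3254, 0.0045]
eef_rot: [3.141, -0.0, 3.083]
force: [-0.1, 0.1, -0.7]
grip_width: 0.0753
grip_force: 0.0
time_s: 3.38
ee_pos: [0.4658, -0.3254, 0.0047]
eef_rot: [-3.141, 0.0, 3.083]
force: [-0.6, -0.4, 0.6]
grip_width: 0.0255
grip_force: 0.2
```

```bash
python3 -m pendant '[[[0,0,0],0],[[0,0,0],0],[[0,0,0],0],[[0,0,0],0]]' 0 60; python3 -m pendant '[[[0,0,0.5],0],[[0,0,1],0],[[0,0,3],0],[[0,0,3],0],[[0,0,3],0],[[0,0,3],0],[[0,0,0.5],0],[[0,0,0],0]]'
```

```text
time_s: 3.72
ee_pos: [0.4658, -0.3254, 0.0047]
eef_rot: [-3.141, 0.0, 3.083]
force: [-0.4, -0.4, 0.6]
grip_width: 0.0233
grip_force: 60.0
time_s: 4.38
ee_pos: [0.4665, -0.3258, 0.1473]
eef_rot: [-3.139, 0.004, 3.083]
force: [0.3, 0.7, -1.5]
grip_width: 0.0233
grip_force: 60.0
```

```bash
cat > ring.py <<'E'
from h import *
from scipy.optimize import minimize
C={n:cam(n) for n in("scene","top")}
S=16
t=np.linspace(0,2*np.pi,40)
def cyl(p,r,z0,z1): return np.array([[p[0]+r*np.cos(a),p[1]+r*np.sin(a),p[2]+z] for z in(z0,z1) for a in t])
W={"top":(244,158),"scene":(247,173)}; N=40
def sil(p,n):
    _,K,T=C[n]; big=np.zeros((N*S,N*S),np.uint8)
    for c in(cyl(p,.009,.0035,.007),cyl(p,.0045,.007,.017)):
        uv=(cv2.convexHull(proj(c,K,T).astype(np.float32))[:,0]-W[n]+.5)*S; cv2.fillConvexPoly(big,np.round(uv*16).astype(np.int32),1*255,shift=4)
    return cv2.resize(big,(N,N),interpolation=cv2.INTER_AREA)/255.
def gold(n):
    x,y=W[n]; im=C[n][0][y:y+N,x:x+N].astype(float); s=(im[...,2]-im[...,0])/(im[...,2]+1); return np.clip((s-.08)/.5,0,1)
M={n:gold(n) for n in C}
def cost(p,ns): return sum(((sil(p,n)-M[n])**2).sum() for n in ns)
def fit(ns,p0,free):
    f=lambda q:cost(np.r_[q,p0[2]] if not free else q,ns); x0=np.array(p0[:3 if free else 2]); k=len(x0)
    return minimize(f,x0,method="Nelder-Mead",options=dict(initial_simplex=np.vstack([x0,x0+np.eye(k)*.004]),xatol=1e-5))
if __name__=="__main__":
    p0=[.555,-.008,.076]
    print([m.sum().round(1) for m in M.values()], onplane([264.66,178.66],.083,*C["top"][1:]),onplane([266.45,192.28],.083,*C["scene"][1:]))
    p0[:2]=onplane([264.66,178.66],.083,*C["top"][1:])[0,:2]
    for ns in(("top",),("scene",)): r=fit(ns,p0,False); print(ns,r.x.round(4),r.fun.round(2))
    r=fit(("top","scene"),p0,True); print(r.x.round(4),r.fun.round(2)); np.save("axis.npy",r.x)
    out=[]
    for n in C:
        im,K,T=C[n]; f=16; w=25; o=np.array([253,170]) if n=="top" else np.array([254,181])
        big=cv2.convertScaleAbs(crop(im,*o,w,w+6,f),alpha=1.6 if n=="top" else 1.1); out.append(big)
        g=big.copy(); q=lambda P:np.round((proj(P,K,T)-o+.5)*f).astype(int)
        for c in q(cyl(r.x,.009,.0035,.007)): cv2.circle(g,tuple(map(int,c)),1,(0,255,0),-1)
        for c in q(cyl(r.x,.024,0,0)): cv2.circle(g,tuple(map(int,c)),1,(0,0,255),-1)
        for psi in(0,.25,.5):
            e=r.x-.0114*np.array([np.cos(psi),np.sin(psi),0]); cv2.circle(g,tuple(map(int,q(e)[0])),3,(255,0,int(psi*500)),-1)
        out.append(g)
    m=np.hstack(out); m=cv2.resize(m,None,fx=.5,fy=.5); cv2.imwrite("pics/ring1.png",m); print(m.shape)
E
python3 ring.py
```

```text
[np.float64(28.4), np.float64(37.2)] [[ 0.56064926 -0.02354402  0.083     ]] [[ 0.56374487 -0.02590548  0.083     ]]
('top',) [ 0.5609 -0.0233] 4.24
('scene',) [ 0.5642 -0.0263] 0.92
[ 0.5613 -0.0237  0.0722] 5.5
(248, 800, 3)
```

View pics/ring1.png

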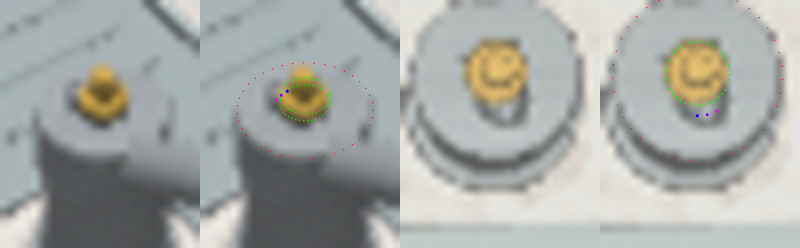

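```bash
cat > psi.py <<'E'
from ring import *
a=np.linspace(-np.pi/2,np.pi/2,20)
path=np.r_[[[0,-.007],[-.005,-.006],[-.0085,-.0038]],np.c_[-.0109-.0038*np.cos(a),.0038*np.sin(a)],[[-.0085,.0038],[-.005,.006],[0,.007]]]
def wire(p,psi,n):
    _,K,T=C[n]; c,s=np.cos(psi),np.sin(psi); P=np.c_[path@np.array([[c,s],[-s,c]]),np.full(len(path),.001)]+p
    uv=(proj(P,K,T)-W[n]+.5)*S; d=(T[:3,:3]@p+T[:3,3])[2]; th=int(round(.002*465/d*S)); big=np.zeros((N*S,N*S),np.uint8)
    cv2.polylines(big,[np.round(uv*16).astype(np.int32)],False,255,th,shift=4); return cv2.resize(big,(N,N),interpolation=cv2.INTER_AREA)/255.
def disc(p,n,r):
    _,K,T=C[n]; uv=(proj(cyl(p,r,0,0)[:40],K,T)-W[n]+.5)*S; b=np.zeros((N*S,N*S),np.uint8); cv2.fillConvexPoly(b,np.round(uv).astype(np.int32),255); return cv2.resize(b,(N,N),interpolation=cv2.INTER_AREA)>250
def test(p,n):
    x,y=W[n]; g=cv2.cvtColor(C[n][0],cv2.COLOR_BGR2GRAY)[y:y+N,x:x+N].astype(float)
    from cv2 import dilate
    use=disc(p,n,.019)&(dilate((np.maximum(M[n],sil(p,n))>.05).astype(np.uint8),np.ones((2,2)))==0)
    res=[]
    for psi in np.arange(-.8,.81,.05):
        w=wire(p,psi,n)[use]; A=np.c_[np.ones(w.size),w]; s,r,_,_=np.linalg.lstsq(A,g[use],rcond=None); res.append((r[0] if len(r) else 9e9,psi,s[1]))
    res.sort(); print(n,use.sum(),[(round(r,0),round(q,2),round(k)) for r,q,k in res[:5]])
test(np.array([.5609,-.0233,.073]),"top"); test(np.array([.5642,-.0263,.073]),"scene")
E
python3 psi.py
```

```text
top 113 [(np.float64(1425.0), np.float64(0.35), -39), (np.float64(1459.0), np.float64(0.4), -37), (np.float64(1713.0), np.float64(0.3), -40), (np.float64(1899.0), np.float64(0.45), -36), (np.float64(2208.0), np.float64(0.25), -38)]
scene 27 [(np.float64(186.0), np.float64(0.45), -41), (np.float64(189.0), np.float64(0.5), -41), (np.float64(243.0), np.float64(0.4), -41), (np.float64(303.0), np.float64(0.55), -41), (np.float64(430.0), np.float64(0.35), -42)]
```

```bash
python3 -m pendant '[[[0.1,3.3,0],0.09],[[0.1,3.3,0],0.09],[[0.1,3.3,0],0.09],[[0.1,3.3,0],0.09],[[0.1,3.3,0],0.09],[[0.1,3.3,0],0],[[0.1,3.3,-1],0],[[0,3.3,-1.5],0],[[0,0,-1.5],0],[[0,0,-0.5],0],[[0,0,0],0],[[0,0,0],0]]'
python3 - <<'E'
from h import *
print(ctrl.get_obs()["ee_pos"].round(4),ctrl.get_obs()["eef_rot"].round(3))
out=[]
for n,o in(("top",(244,158)),("scene",(240,160))):
    im,K,T=cam(n); cv2.imwrite(f"pics/raw1_{n}.png",im); out.append(cv2.convertScaleAbs(crop(im,*o,40,45,10),alpha=1.6 if n=="top" else 1.1))
cv2.imwrite("pics/hook1.png",np.hstack(out))
E
```

```text
time_s: 5.58
ee_pos: [0.4727, -0.062, 0.0995]
eef_rot: [3.141, -0.001, -2.751]
force: [0.0, 1.3, -1.2]
grip_width: 0.0235
grip_force: 60.0
[ 0.4727 -0.062   0.0995] [ 3.141e+00 -1.000e-03 -2.751e+00]
```

View pics/hook1.png

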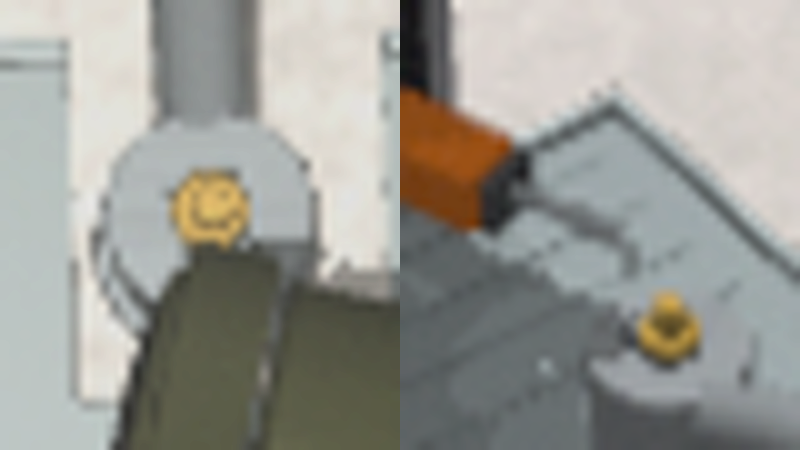

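The top view is blocked by the arm, with the stem at (211,208) in the crop. The scene view shows the hook clear with its tip near crop (630,268), about pixel (262.8,186.6), up and left of the stem. I'll fit the pick model in the scene camera.

```bash
cat > tip.py <<'E'
from h import *
from scipy.optimize import minimize
ref=cv2.imread("pics/scene0.png").astype(float)
def tipfit(axis=(.5642,-.0263,.073),psi=.39,win=None,free=3):
    im,K,T=cam("scene"); o=ctrl.get_obs(); ee=np.array(o["ee_pos"]); yaw=o["eef_rot"][2]+np.pi
    d=np.abs(im-ref).sum(2)
    R=np.array([[np.cos(yaw),-np.sin(yaw),0],[np.sin(yaw),np.cos(yaw),0],[0,0,1]])
    a=np.linspace(0,np.pi/2,6); S=16
    def ends(q): # q: along (tip ahead of TCP), lateral, tip height rel. to ee
        return ee+R@np.array([q[0],q[1],q[2]])
    t0=proj(ends([.085,0,-.0037]),K,T)[0]; x,y=(np.round(t0)-[14,14]).astype(int); w=22; N=28
    D=d[y:y+N,x:x+N]
    D=np.clip(D/120,0,1); 
    def model(q):
        t=ends(q); b=np.zeros((N*S,N*S),np.uint8)
        def line(P,th):
            P=np.array(P)@R.T+t; uv=(proj(P,K,T)-[x,y]+.5)*S; dd=(T[:3,:3]@t+T[:3,3])[2]
            cv2.polylines(b,[np.round(uv*16).astype(np.int32)],False,255,max(1,int(round(th*467/dd*S))),shift=4)
        line([[-.044,0,.013],[-.005,0,.013]],.006); line([[-.005,0,.013],[-.0015,0,.0125],[0,0,.010],[0,0,.0015]],.003)
        return cv2.resize(b,(N,N),interpolation=cv2.INTER_AREA)/255.
    return im,K,T,ee,R,(x,y),D,model,ends
if __name__=="__main__":
    im,K,T,ee,R,(x,y),D,model,ends=tipfit()
    q0=np.array([.085,0,-.0037]); uu,vv=np.meshgrid(range(28),range(28)); 
    hf=proj(ends([.085-.045+.004,0,.011]),K,T)[0]-[x,y]; use=uu>hf[0]
    def cost(p): return ((model([p[0],p[1],-.0037])-D)[use]**2).sum()
    r=minimize(cost,q0[:2],method="Nelder-Mead",options=dict(initial_simplex=[[.085,0],[.089,0],[.085,.004]]))
    print(r.x.round(4),r.fun.round(2),cost(q0[:2]).round(2)); t=ends([*r.x,-.0037]); print("tip(scene)",t.round(4),"nominal lateral0",ends([r.x[0],0,-.0037]).round(4))
    A=np.hstack([D,model([*r.x,-.0037])]); A=cv2.resize((A*255).astype(np.uint8),None,fx=12,fy=12,interpolation=cv2.INTER_NEAREST); cv2.imwrite("pics/tipfit.png",A)
E
python3 tip.py
```

```text
[ 0.0849 -0.0014] 141.55 144.61
tip(scene) [ 0.5522 -0.0312  0.0965] nominal lateral0 [ 0.5517 -0.0299  0.0965]
```

View pics/tipfit.png

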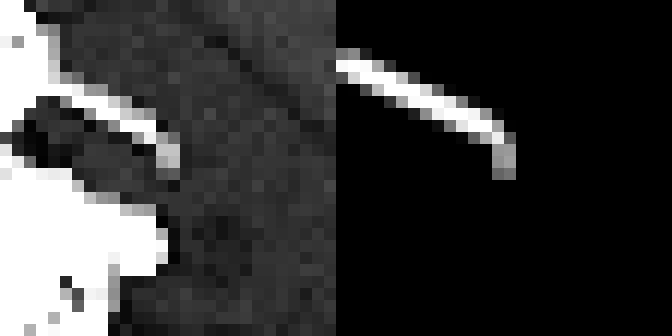

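The left half is the observed hook and the right half is the model. Both tips sit at column 156–180 and end at row 178, so the model agrees to within about half a pixel. I'll refine in a narrow band.

```bash
cat > tip2.py <<'E'
from tip import *
def run(h=-.0037,eye=(.5537,-.0306)):
    im,K,T,ee,R,(x,y),D,model,ends=tipfit()
    uu,vv=np.meshgrid(range(28),range(28)); hf=proj(ends([.085-.045+.012,0,.011]),K,T)[0]-[x,y]
    band=(cv2.dilate((model([.085,0,h])>.1).astype(np.uint8),np.ones((5,5)))>0)&(uu>hf[0])
    def cost(p):
        w=model([p[0],p[1],h])[band]; A=np.c_[np.ones(w.size),w]; return np.linalg.lstsq(A,D[band],rcond=None)[1][0]
    r=minimize(cost,[.085,0],method="Nelder-Mead",options=dict(initial_simplex=[[.085,0],[.089,0],[.085,.004]]))
    t=ends([*r.x,h]); e=np.array([*eye,t[2]])-t; e=R.T@e
    print("along,lat",r.x.round(4),"cost",r.fun.round(2),cost([.085,0]).round(2),"tip",t.round(4),"to eye along/lat mm",(e[:2]*1e3).round(1))
    for q in(.083,.084,.085,.086,.087): print(q,[cost([q,l]).round(2) for l in(-.002,-.001,0,.001,.002)])
if __name__=="__main__": run()
E
python3 tip2.py
```

```text
along,lat [ 0.0846 -0.0017] cost 1.05 3.23 tip [ 0.5519 -0.0314  0.0965] to eye along/lat mm [2. 0.]
0.083 [np.float64(1.82), np.float64(1.68), np.float64(2.95), np.float64(4.9), np.float64(6.9)]
0.084 [np.float64(1.39), np.float64(1.37), np.float64(2.97), np.float64(5.06), np.float64(7.07)]
0.085 [np.float64(1.13), np.float64(1.54), np.float64(3.23), np.float64(5.61), np.float64(7.46)]
0.086 [np.float64(1.54), np.float64(2.25), np.float64(3.83), np.float64(5.89), np.float64(7.77)]
0.087 [np.float64(2.25), np.float64(2.67), np.float64(4.36), np.float64(6.41), np.float64(8.08)]
```

```bash
cat > ok.py <<'E'
import sys
from station import ctrl
# ok.py axis limit ref : exit 1 when the force's rise above ref reaches limit
o=ctrl.get_obs(); i="xyz".index(sys.argv[1]); f=o["force"]; 
print("F",f.round(1),"ee",o["ee_pos"].round(4),"t",round(float(o["time_s"]),2),flush=True)
sys.exit(abs(f[i]-float(sys.argv[3]))>=float(sys.argv[2]))
E
p(){ :; }
python3 -m pendant '[[[-0.51,-0.21,-0.5],0],[[0,0,-0.8],0],[[0,0,-0.2],0],[[0,0,0],0],[[0,0,0],0]]' >/dev/null; python3 ok.py z 99 0
python3 -m pendant '[[[0,0,-0.1],0],[[0,0,-0.1],0],[[0,0,0],0]]' >/dev/null; python3 ok.py z 1.5 -1 &&
python3 -m pendant '[[[0,0,-0.1],0],[[0,0,0],0]]' >/dev/null && python3 ok.py z 1.5 -1 &&
python3 -m pendant '[[[0,0,-0.1],0],[[0,0,0],0]]' >/dev/null && python3 ok.py z 1.5 -1 &&
python3 -m pendant '[[[0,0,-0.1],0],[[0,0,0],0]]' >/dev/null && python3 ok.py z 1.5 -1 &&
python3 -m pendant '[[[0,0,-0.05],0],[[0,0,0],0]]' >/dev/null && python3 ok.py z 1.5 -1 &&
python3 -m pendant '[[[0,0,-0.05],0],[[0,0,0],0]]' >/dev/null && python3 ok.py z 1.5 -1 &&
python3 -m pendant '[[[0,0,-0.05],0],[[0,0,0],0]]' >/dev/null && python3 ok.py z 1.5 -1
```

```text
F [-0.5  0.1 -1.1] ee [ 0.4676 -0.0635  0.0845] t 6.2
F [-0.5 -0.4 -1.1] ee [ 0.4677 -0.0634  0.0826] t 6.45False
False
```

```bash
sed -i 's/sys.exit(\(.*\))$/sys.exit(int(\1))/' ok.py
python3 -m pendant '[[[0,0,-0.1],0],[[0,0,0],0]]' >/dev/null && python3 ok.py z 1.5 -1 &&
python3 -m pendant '[[[0,0,-0.1],0],[[0,0,0],0]]' >/dev/null && python3 ok.py z 1.5 -1 &&
python3 -m pendant '[[[0,0,-0.1],0],[[0,0,0],0]]' >/dev/null && python3 ok.py z 1.5 -1 &&
python3 -m pendant '[[[0,0,-0.05],0],[[0,0,0],0]]' >/dev/null && python3 ok.py z 1.5 -1 &&
python3 -m pendant '[[[0,0,-0.05],0],[[0,0,0],0]]' >/dev/null && python3 ok.py z 1.5 -1 &&
python3 -m pendant '[[[0,0,-0.05],0],[[0,0,0],0]]' >/dev/null && python3 ok.py z 1.5 -1 &&
python3 -m pendant '[[[0,0,-0.05],0],[[0,0,0],0]]' >/dev/null && python3 ok.py z 1.5 -1 &&
python3 -m pendant '[[[0,0,-0.05],0],[[0,0,0],0]]' >/dev/null && python3 ok.py z 1.5 -1 &&
python3 -m pendant '[[[0,0,-0.05],0],[[0,0,0],0]]' >/dev/null && python3 ok.py z 1.5 -1 &&
python3 -m pendant '[[[0,0,-0.05],0],[[0,0,0],0]]' >/dev/null && python3 ok.py z 1.5 -1
```

```text
F [-0.4 -0.2 -1. ] ee [ 0.4677 -0.0634  0.0815] t 6.62
F [ 0.2  0.1 -0.8] ee [ 0.4676 -0.0634  0.0805] t 6.78
F [-0.5 -0.3 -0.6] ee [ 0.4676 -0.0634  0.0795] t 6.95
F [-0.3  0.8 -0.6] ee [ 0.4677 -0.0634  0.0791] t 7.12
F [-0.5  0.1 -2.1] ee [ 0.4677 -0.0634  0.0786] t 7.28
F [-0.   0.5 -1.3] ee [ 0.4677 -0.0634  0.0781] t 7.45
F [ 0.1 -0.2 -0.8] ee [ 0.4677 -0.0634  0.0776] t 7.62
F [-0.4 -0.5 -0.6] ee [ 0.4677 -0.0635  0.0771] t 7.78
F [-1.  -0.  -1.3] ee [ 0.4677 -0.0635  0.0766] t 7.95
F [-1.2 -0.9  0.7] ee [ 0.4677 -0.0635  0.0762] t 8.12
```

Light touch (1.7 N) came at ee z 0.0763, which puts the tip at 0.0726. That matches the collar's top at 0.073. Next I'll lift 4.5 mm and feel forward for the stem's head, to fix the distance.

```bash
python3 -m pendant '[[[0,0,0.25],0],[[0,0,0.2],0],[[0.3,0.12,0],0],[[0.255,0.108,0],0],[[0,0,0],0],[[0,0,0],0]]' >/dev/null && python3 ok.py x 1.8 -0.4 &&
python3 -m pendant '[[[0.046,0.019,0],0],[[0,0,0],0]]' >/dev/null && python3 ok.py x 1.8 -0.4 &&
python3 -m pendant '[[[0.046,0.019,0],0],[[0,0,0],0]]' >/dev/null && python3 ok.py x 1.8 -0.4 &&
python3 -m pendant '[[[0.046,0.019,0],0],[[0,0,0],0]]' >/dev/null && python3 ok.py x 1.8 -0.4 &&
python3 -m pendant '[[[0.046,0.019,0],0],[[0,0,0],0]]' >/dev/null && python3 ok.py x 1.8 -0.4 &&
python3 -m pendant '[[[0.037,0.015,0],0],[[0,0,0],0]]' >/dev/null && python3 ok.py x 1.8 -0.4 &&
python3 -m pendant '[[[0.037,0.015,0],0],[[0,0,0],0]]' >/dev/null && python3 ok.py x 1.8 -0.4 &&
python3 -m pendant '[[[0.037,0.015,0],0],[[0,0,0],0]]' >/dev/null && python3 ok.py x 1.8 -0.4 &&
python3 -m pendant '[[[0.037,0.015,0],0],[[0,0,0],0]]' >/dev/null && python3 ok.py x 1.8 -0.4
```

```text
F [-0.7 -0.6 -0.9] ee [ 0.4733 -0.0611  0.0805] t 8.62
F [-1.2  0.3 -0.1] ee [ 0.4736 -0.061   0.0805] t 8.78
F [-2.8 -0.7 -0.9] ee [ 0.4738 -0.0608  0.0805] t 8.95
```

```bash
python3 -m pendant '[[[-0.12,-0.05,0],0],[[0,0,0],0]]' >/dev/null && python3 ok.py z 9 -1 &&
python3 -m pendant '[[[0,0,-0.1],0],[[0,0,0],0]]' >/dev/null && python3 ok.py z 1.8 -0.9 &&
python3 -m pendant '[[[0,0,-0.05],0],[[0,0,0],0]]' >/dev/null && python3 ok.py z 1.8 -0.9 &&
python3 -m pendant '[[[0,0,-0.05],0],[[0,0,0],0]]' >/dev/null && python3 ok.py z 1.8 -0.9 &&
python3 -m pendant '[[[0,0,-0.05],0],[[0,0,0],0]]' >/dev/null && python3 ok.py z 1.8 -0.9 &&
python3 -m pendant '[[[0,0,-0.05],0],[[0,0,0],0]]' >/dev/null && python3 ok.py z 1.8 -0.9 &&
python3 -m pendant '[[[0,0,-0.05],0],[[0,0,0],0]]' >/dev/null && python3 ok.py z 1.8 -0.9 &&
python3 -m pendant '[[[0,0,-0.05],0],[[0,0,0],0]]' >/dev/null && python3 ok.py z 1.8 -0.9
```

```text
F [-0.5 -0.1 -0.5] ee [ 0.473  -0.0613  0.0807] t 9.12
F [ 0.8 -0.7 -1.6] ee [ 0.473  -0.0613  0.0796] t 9.28
F [-0.1  0.2 -0.9] ee [ 0.473  -0.0613  0.0791] t 9.45
F [ 0.4  0.3 -0.5] ee [ 0.473  -0.0613  0.0786] t 9.62
F [ 0.2 -0.4 -1.7] ee [ 0.473  -0.0613  0.0781] t 9.78
F [ 0.5 -0.4 -0.7] ee [ 0.473  -0.0613  0.0776] t 9.95
F [ 0.5  0.8 -1. ] ee [ 0.4729 -0.0613  0.0771] t 10.12
F [-0.1 -0.1  0. ] ee [ 0.473  -0.0613  0.0766] t 10.28
```

The tip passed the wire's level (ee z 0.0785) freely and is at the collar, so it's in the eye. I'll pull gently and watch the force.

```bash
python3 -m pendant '[[[0,0,-0.02],0],[[-0.046,-0.019,0],0],[[-0.046,-0.019,0],0],[[0,0,0],0]]' >/dev/null && python3 ok.py z 4 -0.9 &&
python3 -m pendant '[[[-0.046,-0.019,0],0],[[-0.046,-0.019,0],0],[[0,0,0],0]]' >/dev/null && python3 ok.py z 4 -0.9 &&
python3 -m pendant '[[[-0.046,-0.019,0],0],[[-0.046,-0.019,0],0],[[0,0,0],0]]' >/dev/null && python3 ok.py z 4 -0.9
```

```text
F [0.1 0.5 0.1] ee [ 0.472  -0.0617  0.0765] t 10.62
F [0.3 0.1 0.2] ee [ 0.4711 -0.0621  0.0765] t 10.87
F [1.4 1.2 1. ] ee [ 0.4703 -0.0624  0.0765] t 11.12
```

```bash
python3 -m pendant '[[[-0.046,-0.019,0],0],[[-0.046,-0.019,0],0],[[0,0,0],0]]' >/dev/null && python3 ok.py z 4 -0.9 &&
python3 -m pendant '[[[-0.046,-0.019,0],0],[[-0.046,-0.019,0],0],[[0,0,0],0]]' >/dev/null && python3 ok.py z 4 -0.9
python3 - <<'E'
from h import *
im,K,T=cam("scene"); cv2.imwrite("pics/pull1.png",cv2.convertScaleAbs(crop(im,240,170,40,30,16),alpha=1.1))
E
```

```text
F [3.2 1.2 0.6] ee [ 0.4694 -0.0628  0.0765] t 11.37
F [4.3 2.5 0.7] ee [ 0.4684 -0.0632  0.0765] t 11.62
```

View pics/pull1.png

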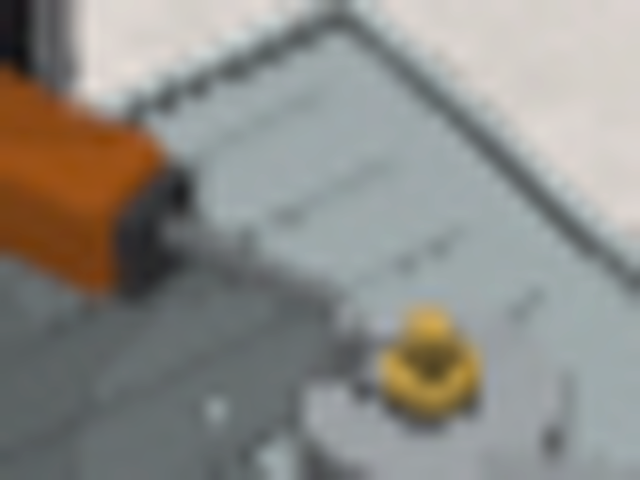

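The shank runs to the hook at about (350,330), just left of the stem at (430,370), and force is building along the pull (5 N). The hook holds the eye, so I'll keep pulling slowly.

```bash
python3 -m pendant '[[[-0.046,-0.019,0],0],[[-0.046,-0.019,0],0],[[0,0,0],0]]' >/dev/null && python3 ok.py z 4 -0.9 &&
python3 -m pendant '[[[-0.046,-0.019,0],0],[[-0.046,-0.019,0],0],[[0,0,0],0]]' >/dev/null && python3 ok.py z 4 -0.9 &&
python3 -m pendant '[[[-0.046,-0.019,0],0],[[-0.046,-0.019,0],0],[[0,0,0],0]]' >/dev/null && python3 ok.py x 13 0 &&
python3 -m pendant '[[[-0.046,-0.019,0],0],[[-0.046,-0.019,0],0],[[0,0,0],0]]' >/dev/null && python3 ok.py x 15 0 &&
python3 -m pendant '[[[-0.046,-0.019,0],0],[[-0.046,-0.019,0],0],[[0,0,0],0]]' >/dev/null && python3 ok.py x 15 0
```

```text
F [2.6 0.6 0.5] ee [ 0.4673 -0.0636  0.0765] t 11.92
F [1.2 0.7 0.7] ee [ 0.4662 -0.064   0.0763] t 12.17
F [-1.   0.1  1.4] ee [ 0.4653 -0.0644  0.0763] t 12.42
F [ 0.3 -0.5  0.4] ee [ 0.4645 -0.0647  0.0764] t 12.67
F [0.3 0.4 0.8] ee [ 0.4636 -0.0651  0.0764] t 12.92
```

Run:
```python
from h import *
out=[]
for n,o,a in(("scene",(245,172),1.1),("top",(248,160),1.6)):
    im,K,T=cam(n); out.append(cv2.convertScaleAbs(crop(im,*o,32,40,12),alpha=a))
cv2.imwrite("pics/pull2.png",np.hstack(out))
```

View pics/pull2.png

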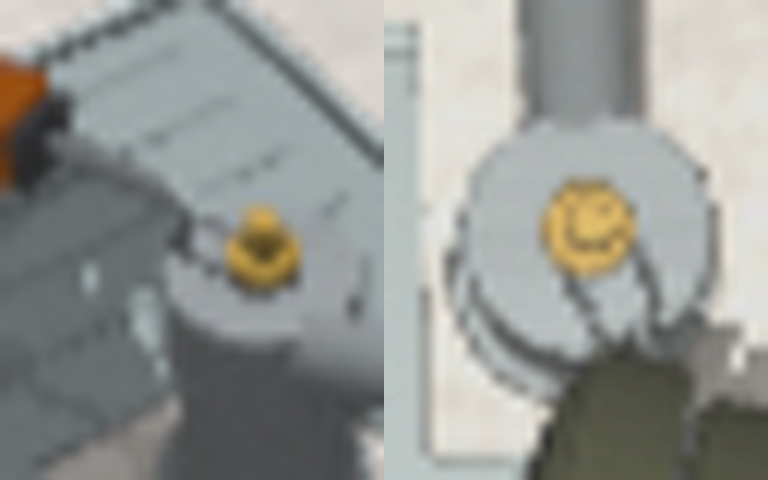

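The top crop shows both of the ring's side wires running out from under the head to about (630,340), so it has snapped out of the groove and follows the hook. Before dropping it I'll check where the mat's floor begins behind the tap.

Run:
```python
from h import *
im=cv2.imread("pics/top0.png"); c=ctrl.camera("top"); K,T=np.array(c["intrinsics"]),np.array(c["camera_from_world"])
g=cv2.cvtColor(im,cv2.COLOR_BGR2GRAY).astype(int)
print("col 258..276 mean rows 186-256"); 
for v in range(186,256): print(v,round(g[v,262:274].mean()),end=" ")
print("\nrow165 cols 220-315"); print([(u,int(g[163:168,u].mean())) for u in range(220,316)])
for uv in([267,198],[225,165],[251,165],[282,165],[309,165],[267,248]): print(uv,onplane(uv,.003,K,T)[0].round(4))
```

```text
col 258..276 mean rows 186-256
186 99 187 98 188 92 189 78 190 71 191 87 192 97 193 97 194 118 195 123 196 124 197 120 198 106 199 108 200 108 201 108 202 108 203 108 204 108 205 108 206 109 207 109 208 109 209 107 210 100 211 104 212 109 213 110 214 110 215 110 216 110 217 110 218 110 219 108 220 101 221 105 222 111 223 111 224 111 225 111 226 111 227 111 228 111 229 110 230 103 231 107 232 112 233 112 234 112 235 112 236 112 237 112 238 112 239 111 240 106 241 107 242 112 243 113 244 112 245 113 246 106 247 78 248 102 249 92 250 125 251 125 252 125 253 125 254 125 255 125 
row165 cols 220-315
[(220, 119), (221, 122), (222, 122), (223, 121), (224, 121), (225, 105), (226, 105), (227, 75), (228, 97), (229, 96), (230, 97), (231, 96), (232, 96), (233, 96), (234, 96), (235, 97), (236, 99), (237, 98), (238, 98), (239, 98), (240, 99), (241, 98), (242, 98), (243, 98), (244, 100), (245, 100), (246, 102), (247, 103), (248, 103), (249, 102), (250, 95), (251, 122), (252, 123), (253, 123), (254, 122), (255, 122), (256, 122), (257, 121), (258, 119), (259, 82), (260, 65), (261, 74), (262, 77), (263, 80), (264, 81), (265, 80), (266, 75), (267, 69), (268, 61), (269, 75), (270, 114), (271, 119), (272, 119), (273, 121), (274, 121), (275, 120), (276, 119), (277, 120), (278, 121), (279, 122), (280, 121), (281, 120), (282, 100), (283, 98), (284, 100), (285, 100), (286, 100), (287, 100), (288, 100), (289, 100), (290, 100), (291, 99), (292, 100), (293, 102), (294, 102), (295, 102), (296, 102), (297, 101), (298, 102), (299, 102), (300, 102), (301, 102), (302, 101), (303, 102), (304, 101), (305, 96), (306, 98), (307, 102), (308, 102), (309, 120), (310, 121), (311, 121), (312, 120), (313, 120), (314, 121), (315, 120)]
[267, 198] [ 0.5232 -0.0307  0.003 ]
[225, 165] [0.6022 0.071  0.003 ]
[251, 165] [0.6027 0.0083 0.003 ]
[282, 165] [ 0.6034 -0.0665  0.003 ]
[309, 165] [ 0.6039 -0.1318  0.003 ]
[267, 248] [ 0.4045 -0.0314  0.003 ]
```

The mat's floor starts 38 mm behind the axis, with bare worktop in the slot before it. So I'll drag smoothly up to about 60 mm/s, so that the ring leaves the collar with a little carry and clears the slot.

```bash
python3 -m pendant '[[[-0.09,-0.04,0],0],[[-0.18,-0.08,0],0],[[-0.28,-0.11,0],0],[[-0.37,-0.15,0],0],[[-0.46,-0.19,0],0],[[-0.46,-0.19,0],0],[[-0.46,-0.19,0],0],[[-0.46,-0.19,0],0],[[-0.46,-0.19,0],0],[[-0.37,-0.15,0],0],[[-0.18,-0.08,0],0],[[0,0,0],0],[[0,0,0],0]]'
python3 - <<'E'
from h import *
out=[]
for n,o,a in(("scene",(225,165),1.1),("top",(240,160),1.6)):
    im,K,T=cam(n); out.append(cv2.convertScaleAbs(crop(im,*o,50,60,8),alpha=a))
cv2.imwrite("pics/pull3.png",np.hstack(out))
E
```

```text
time_s: 14.15
ee_pos: [0.4261, -0.0807, 0.0765]
eef_rot: [-3.141, 0.0, -2.751]
force: [-0.2, 0.3, -0.8]
grip_width: 0.0232
grip_force: 60.0
```

View pics/pull3.png

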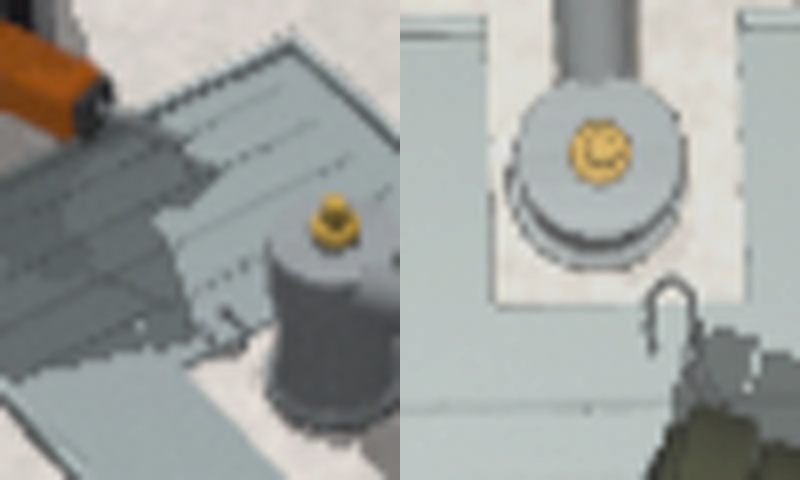

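The ring dropped and lies at top-crop (670,310), open end towards the robot. Its closed end overhangs the slot's edge (crop row 303) and the rest is on the mat. I'll clear the arm out of the way and measure how it lies before deciding on a nudge.

```bash
python3 -m pendant '[[[0,-1,1],0],[[0,-3,1],0],[[0,-4,0],0],[[0.5,-4,0],0],[[1,-4,0],0],[[1,-4,0],0],[[0.5,-2,0],0],[[0,0,0],0]]' | head -2
python3 - <<'E'
from h import *
out=[]
for n,o,a in(("scene",(236,188),1.1),("top",(258,184),1.6)):
    im,K,T=cam(n); cv2.imwrite(f"pics/raw4_{n}.png",im); b=cv2.convertScaleAbs(crop(im,*o,25,25,16),alpha=a)
    if n=="top":
        for x in(.54,.53,.523,.52,.51,.5):
            uv=(proj([[x,-.03,.003],[x,-.06,.003]],K,T)-o+.5)*16
            cv2.line(b,tuple(map(int,uv[0])),tuple(map(int,uv[0]+[10,0])),(0,0,255),1)
    out.append(b)
cv2.imwrite("pics/ring4.png",np.hstack(out))
E
```

```text
time_s: 14.92
ee_pos: [0.4635, -0.2938, 0.0957]
```

View pics/ring4.png

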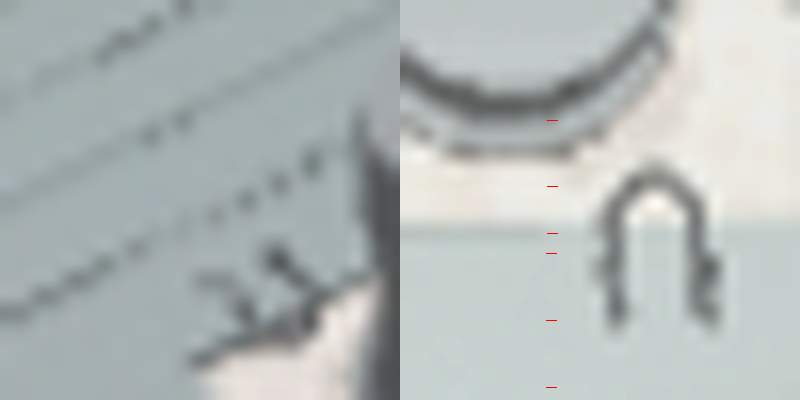

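The ring lies straight. It runs from its eye (655,165) to its jaw ends (325 row), with the mat's edge at row 228. So about 14.5 mm, with the ring's origin and balance point, lies on the mat, and 9 mm of the eye overhangs. I'll check by model fit that it is level and not tipped into the slot.

```bash
cat > flat.py <<'E'
from h import *
from scipy.optimize import minimize
a=np.linspace(-np.pi/2,np.pi/2,20)
path=np.r_[[[.0065,-.0055],[.003,-.0068],[0,-.0068],[-.003,-.0066],[-.0085,-.0048]],np.c_[-.0109-.0038*np.cos(a),.0038*np.sin(a)],[[-.0085,.0048],[-.003,.0066],[0,.0068],[.003,.0068],[.0065,.0055]]]
S=16;N=30;W={"scene":(234,186),"top":(258,184)}
cams={n:ctrl.camera(n) for n in W}
def render(q,n,off):
    K,T=np.array(cams[n]["intrinsics"]),np.array(cams[n]["camera_from_world"]); x,y,psi,tilt=q
    c,s=np.cos(psi),np.sin(psi); P=path@np.array([[c,s],[-s,c]]); z=.004+np.maximum(0,-(path[:,0]+.0065))*(-tilt)
    P=np.c_[P+[x+off[0],y+off[1]],z]; uv=(proj(P,K,T)-W[n]+.5)*S; b=np.zeros((N*S,N*S),np.uint8)
    cv2.polylines(b,[np.round(uv*16).astype(np.int32)],False,255,int(.002*465/1.1*S),shift=4); return cv2.resize(b,(N,N),interpolation=cv2.INTER_AREA)/255.
D={}
for n,(u,v) in W.items():
    f=lambda nm:cv2.cvtColor(nm,cv2.COLOR_BGR2GRAY).astype(float)[v:v+N,u:u+N]
    D[n]=f(cv2.imread(f"pics/raw4_{n}.png"))-f(cv2.imread(f"pics/{n}0.png"))
def cost(q,n,off=(0,0)):
    w=render(q,n,off).ravel(); A=np.c_[np.ones(w.size),w]; r=np.linalg.lstsq(A,D[n].ravel(),rcond=None)[1]; return r[0]/((D[n]-D[n].mean())**2).sum()
best=min((minimize(lambda p:cost([*p,0],"top"),[.517,y,np.pi+d],method="Nelder-Mead",options=dict(initial_simplex=np.array([.517,y,np.pi+d])+np.array([[0,0,0],[.004,0,0],[0,.004,0],[0,0,.2]]))) for y in(-.045,-.048) for d in(-.2,0,.2)),key=lambda r:r.fun)
print("top fit x,y,psi",best.x.round(4),best.fun.round(3))
for tilt in(-.2,0,.15,.3,.5):
    rt=minimize(lambda p:cost([*p,tilt],"top"),best.x,method="Nelder-Mead",options=dict(initial_simplex=best.x+np.array([[0,0,0],[.003,0,0],[0,.003,0],[0,0,.1]])))
    r=min((minimize(lambda o:cost([*rt.x,tilt],"scene",o),[ox,oy],method="Nelder-Mead",options=dict(initial_simplex=np.array([ox,oy])+np.array([[0,0],[.003,0],[0,.003]]))) for ox in(0,.004) for oy in(0,-.004)),key=lambda r:r.fun)
    print(tilt,rt.fun.round(3),r.fun.round(3),"scene off",r.x.round(4))
E
python3 flat.py
```

```text
top fit x,y,psi [ 0.5175 -0.0465  3.21  ] 0.325
-0.2 0.328 0.556 scene off [ 0.0014 -0.0016]
0 0.325 0.528 scene off [ 0.0006 -0.0016]
0.15 0.323 0.521 scene off [-0.0001 -0.0016]
0.3 0.321 0.511 scene off [-0.0011 -0.0018]
0.5 0.321 0.506 scene off [-0.0017 -0.0018]
```

The level check is inconclusive, and the balance point is only about 2 mm inside the edge. There is time for a careful nudge with the hook. The mat's rim is in the way of a level handle, so I'll first let the rim tip the pick slightly nose-down in a light grip, well away from the ring.

```bash
python3 -m pendant '[[[-0.1,1,0],-0.1],[[-0.2,3,0],-0.1],[[-0.2,3.3,0],-0.1],[[-0.2,3.3,0],-0.09],[[-0.2,3.3,-0.5],0],[[-0.15,3,-1.5],0],[[0,2,-2],0],[[0,1,-2],0],[[0,0,-1.5],0],[[0,0,-0.2],0],[[0,0,0],0]]' | head -4; python3 ok.py z 9 0; python3 -c "
from station import ctrl; print(ctrl.get_obs()['qpos'].round(2))"
```

```text
time_s: 16.03
ee_pos: [0.4517, -0.0914, 0.0191]
eef_rot: [-3.132, -0.016, 3.126]
force: [1.1, -0.5, -0.4]
F [ 1.1 -0.5 -0.4] ee [ 0.4517 -0.0914  0.0191] t 16.03
[-0.27  0.37  1.92 -0.02  0.86 -1.81]
```

```bash
python3 -m pendant '[[[0,0,-0.2],0],[[0,0,-0.2],0],[[0,0,0],0]]' - 8 >/dev/null; python3 ok.py z 3 -0.8 && 
python3 -m pendant '[[[0,0,-0.1],0],[[0,0,0],0]]' >/dev/null; python3 ok.py z 5 -0.8 && 
python3 -m pendant '[[[0,0,-0.1],0],[[0,0,0],0]]' >/dev/null; python3 ok.py z 5 -0.8 && 
python3 -m pendant '[[[0,0,-0.1],0],[[0,0,0],0]]' >/dev/null; python3 ok.py z 5 -0.8 && 
python3 -m pendant '[[[0,0,-0.1],0],[[0,0,0],0]]' >/dev/null; python3 ok.py z 5 -0.8; python3 -c "
from station import ctrl; o=ctrl.get_obs(); print(o['grip_force'],o['moment'].round(2),o['eef_rot'].round(3))"
```

```text
F [ 1.2 -0.6 -0.7] ee [ 0.4524 -0.0923  0.0157] t 16.28
F [-0.1 -0.  -0.3] ee [ 0.4523 -0.0922  0.0144] t 16.45
F [-0.1 -1.  -1.6] ee [ 0.4522 -0.0921  0.0132] t 16.62
F [0.5 0.4 0.3] ee [ 0.4524 -0.0921  0.0122] t 16.78
F [1.4 0.2 1.1] ee [ 0.4524 -0.092   0.0112] t 16.95
8.000078201293945 [ 0.01 -0.12  0.  ] [-3.131 -0.015  3.125]
```

```bash
python3 -m pendant '[[[0,0,-0.05],0],[[0,0,0],0]]' >/dev/null; python3 ok.py z 4 -0.8 && 
python3 -m pendant '[[[0,0,-0.05],0],[[0,0,0],0]]' >/dev/null; python3 ok.py z 4 -0.8 && 
python3 -m pendant '[[[0,0,-0.05],0],[[0,0,0],0]]' >/dev/null; python3 ok.py z 4 -0.8 ; python3 -c "
from station import ctrl; o=ctrl.get_obs(); print(o['grip_force'],o['moment'].round(2),o['eef_rot'].round(3))"
python3 - <<'E'
from h import *
im,K,T=cam("scene"); cv2.imwrite("pics/raw5.png",im); o=ctrl.get_obs(); ee=o["ee_pos"]
print("tip px pred",proj([[ee[0]+.085,ee[1]+0,.003],[ee[0]+.085,ee[1],.006]],K,T).round(1))
E
```

```text
F [-1.  -0.   5.5] ee [ 0.4525 -0.0921  0.011 ] t 17.12
F [-1.  -0.   5.5] ee [ 0.4525 -0.0921  0.011 ] t 17.12
F [-1.  -0.   5.5] ee [ 0.4525 -0.0921  0.011 ] t 17.12
8.001075088977814 [0.11 0.05 0.03] [-3.131 -0.014  3.125]
tip px pred [[242.7 215.9]
 [242.6 215.1]]
```

The tip met the mat (5.5 N) at ee z 0.011, so the tip now sits 8 mm below the ee reading, about 0.05 rad nose-down. I'll grip firmly, lift, and go above the slot in front of the ring's eye.

```bash
python3 -m pendant '[[[0,0,0.05],0],[[0,0,0],0],[[0,0,0],0]]' - 60 >/dev/null; python3 ok.py z 9 0;
python3 -m pendant '[[[0,0,1],0],[[0,0,1.5],0],[[0,0,1.4],0],[[0.32,1.42,0],-0.1],[[0.32,1.42,0],-0.1],[[0.32,1.42,0],-0.1],[[0.32,1.42,0],-0.1],[[0.32,1.42,0],-0.1],[[0.32,1.42,0],-0.1],[[0.32,1.4,0],-0.1],[[0,0,0],0],[[0,0,0],0]]' | head -4
python3 - <<'E'
import tip
from tip import *
im,K,T,ee,R,(x,y),D,model,ends=tipfit(); h=-.008
uu,vv=np.meshgrid(range(28),range(28)); hf=proj(ends([.085-.045+.014,0,.006]),K,T)[0]-[x,y]
band=(cv2.dilate((model([.085,0,h])>.1).astype(np.uint8),np.ones((7,7)))>0)&(uu>hf[0])
def cost(p):
    w=model([p[0],p[1],h])[band]; A=np.c_[np.ones(w.size),w]; return np.linalg.lstsq(A,D[band],rcond=None)[1][0]
r=minimize(cost,[.085,0],method="Nelder-Mead",options=dict(initial_simplex=[[.085,0],[.089,0],[.085,.004]]))
print(r.x.round(4),r.fun,cost([.085,0]),"scene tip",ends([*r.x,h]).round(4),"kin tip",ends([.085,0,h]).round(4))
E
```

```text
F [-0.   0.6  0.5] ee [ 0.4522 -0.092   0.0112] t 17.42
time_s: 18.42
ee_pos: [0.4745, 0.0074, 0.0506]
eef_rot: [-3.131, -0.015, 2.428]
force: [-0.2, 0.3, -1.4]
[0.0741 0.0036] 8.783657177400258 10.498688124283627 scene tip [ 0.5328 -0.0389  0.0425] kin tip [ 0.5388 -0.0487  0.0425]
```

```bash
python3 -m pendant '[[[0.15,0,-1],0],[[0,0,-1.5],0],[[0,0,-0.8],0],[[0,0,0],0],[[0,0,0],0]]' >/dev/null; python3 ok.py z 2 -0.9 &&
python3 -m pendant '[[[0,0,-0.2],0],[[0,0,0],0]]' >/dev/null; python3 ok.py z 2 -0.9 &&
python3 -m pendant '[[[0,0,-0.1],0],[[0,0,0],0]]' >/dev/null && python3 ok.py z 2 -0.9 &&
python3 -m pendant '[[[0,0,-0.1],0],[[0,0,0],0]]' >/dev/null && python3 ok.py z 2 -0.9 &&
python3 -m pendant '[[[0,0,-0.1],0],[[0,0,0],0]]' >/dev/null && python3 ok.py z 2 -0.9 &&
python3 -m pendant '[[[0,0,-0.1],0],[[0,0,0],0]]' >/dev/null && python3 ok.py z 2 -0.9 &&
python3 -m pendant '[[[0,0,-0.1],0],[[0,0,0],0]]' >/dev/null && python3 ok.py z 2 -0.9
```

```text
F [ 0.   0.3 -0.9] ee [0.4758 0.0069 0.0168] t 18.88
F [-0.4 -0.1 -0.8] ee [0.4763 0.0071 0.0154] t 19.05
F [ 0.4  0.4 -1.6] ee [0.4763 0.0072 0.0144] t 19.22
F [-0.3 -0.4 -0.1] ee [0.4761 0.0072 0.0132] t 19.38
F [-0.2 -0.2 -0.7] ee [0.4761 0.0072 0.0121] t 19.55
F [-0.2  1.1 -0. ] ee [0.4761 0.0072 0.0111] t 19.72
F [-0.4  0.7 -1.4] ee [0.4761 0.0072 0.01  ] t 19.88
```

```bash
python3 -m pendant '[[[-0.2,0,0],0],[[-0.2,0,0],0],[[-0.2,0,0],0],[[-0.2,0,0],0],[[-0.2,0,0],0],[[0,0,0],0]]' >/dev/null; python3 ok.py x 2 -0.2 &&
python3 -m pendant '[[[-0.05,0,0],0],[[-0.05,0,0],0],[[0,0,0],0]]' >/dev/null && python3 ok.py x 2 -0.2 &&
python3 -m pendant '[[[-0.05,0,0],0],[[0,0,0],0]]' >/dev/null && python3 ok.py x 2 -0.2 &&
python3 -m pendant '[[[-0.05,0,0],0],[[0,0,0],0]]' >/dev/null && python3 ok.py x 2 -0.2
python3 - <<'E'
from h import *
r=cv2.imread("pics/top0.png"); im,K,T=cam("top"); cv2.imwrite("pics/raw6.png",im)
g=cv2.cvtColor(im,cv2.COLOR_BGR2GRAY)[188:216,262:284]; print("\n".join(" ".join("%3d"%v for v in row) for row in g))
E
```

```text
F [ 0.1 -0.2 -1. ] ee [0.4658 0.0072 0.0102] t 20.38
F [ 0.2  0.3 -0.9] ee [0.4651 0.0072 0.0102] t 20.63
F [ 1.1 -0.2 -1. ] ee [0.4646 0.0072 0.0102] t 20.8
F [-0.9  0.2 -0.8] ee [0.4641 0.0072 0.0102] t 20.97
111 115 115 115 114 112 106  88  77  74 105 101 113 130 134 140 139 138 139 140 137 119
 69  98  98  98  96  83  51  58  75 107 102 106 131 131 133 140 140 140 139 139 136 119
 52  54  54  54  57  57  69  87 108 106 106 129 130 132 139 140 140 139 140 140 137 115
 76  75  76  77  85  86 107 106  98 112 127 128 128 131 139 139 137 139 140 140 137 101
104 102 102 103 105 104  97  93  93 131 130 131 131 136 139 129 128 130 131 131 129 104
 62  67  61  65  79  71  71 119 121 125 125 126 131 130 128  87  86  88  87  87  90 111
 78  79  82  82  81  79  77  78  81  82  88  89  89  87  90  88  88  89  88  87  90 111
 84  86  88  89  88  87  81  81  87  84  82  80  82  80  90  89  88  87  87  89  90 105
 84  85  89  88  87  88  89  89  83  56  53  51  58  65  82  81  80  81  82  86  86  79
 78  78  82  83  81  81  83  82  64  52  64  61  49  44  48  48  48  57  57  69  81  79
 41  42  
[... 874 characters left out ...]
  55  55  55  55  55  54  54  55  53  48  36  50  51  51  51  52  52  52  52  49  46
 55  55  55  55  55  55  56  56  56  54  45  36  50  50  52  52  52  51  51  52  49  45
 56  57  56  55  56  55  56  56  56  53  38  36  50  51  51  52  51  51  51  50  49  44
 57  56  57  57  57  56  57  56  56  51  37  37  50  51  51  52  51  51  51  51  48  45
 57  57  58  57  58  58  57  58  57  53  37  36  50  51  51  52  52  51  51  51  49  44
 60  59  59  59  59  58  59  59  59  53  38  36  50  51  51  51  50  52  51  51  49  44
 61  61  60  60  60  60  60  60  60  53  36  36  50  51  51  51  51  51  51  51  49  44
 64  64  64  64  63  63  62  63  62  50  37  37  50  50  50  50  50  51  51  51  49  43
```

```bash
python3 -m pendant '[[[0,0,0.17],0],[[0,0,0],0]]' >/dev/null; python3 ok.py x 2 -0.2 &&
python3 -m pendant '[[[-0.1,0,0],0],[[-0.1,0,0],0],[[0,0,0],0]]' >/dev/null && python3 ok.py x 2 -0.2 &&
python3 -m pendant '[[[-0.1,0,0],0],[[-0.1,0,0],0],[[0,0,0],0]]' >/dev/null && python3 ok.py x 2 -0.2 &&
python3 -m pendant '[[[-0.1,0,0],0],[[-0.1,0,0],0],[[0,0,0],0]]' >/dev/null && python3 ok.py x 2 -0.2 &&
python3 -m pendant '[[[-0.1,0,0],0],[[-0.1,0,0],0],[[0,0,0],0]]' >/dev/null && python3 ok.py x 2 -0.2
```

```text
F [ 0.6 -0.6 -0.9] ee [0.4643 0.0072 0.0122] t 21.18
F [ 0.1 -0.8 -1.3] ee [0.4619 0.0072 0.0119] t 21.43
F [-0.5  0.6 -1.8] ee [0.46   0.0072 0.0119] t 21.68
F [-0.5 -0.2 -0.7] ee [0.458  0.0072 0.0119] t 21.93
F [-0.3  0.1 -0.9] ee [0.4559 0.0072 0.0119] t 22.18
```

```bash
python3 -m pendant '[[[0.2,0,0],0],[[0.2,0,0],0],[[0,0,0.5],0],[[-0.1,0,2],0],[[-0.3,-1,3],0],[[0,-3,2],0],[[0,-4,0],0],[[0,-4,0],0],[[0,-4,0],0],[[0,-4,0],0],[[0,-4,0],0],[[0,-4,0],0],[[0,-3,0],0],[[0,-1,0],0],[[0,0,0],0]]' | head -4
sed -i 's#pics/raw4_#pics/raw7_#; s#\[.517,y#[.509,y#g' flat.py
python3 - <<'E'
from h import *
for n in("scene","top"): cv2.imwrite(f"pics/raw7_{n}.png",cam(n)[0])
g=cv2.cvtColor(cv2.imread("pics/raw7_top.png"),cv2.COLOR_BGR2GRAY)[192:214,264:284]; print("\n".join(" ".join("%3d"%v for v in row) for row in g))
E
python3 flat.py | head -3
```

```text
time_s: 23.43
ee_pos: [0.4558, -0.3145, 0.0869]
eef_rot: [-3.131, -0.015, 2.422]
force: [0.8, 0.0, -0.3]
110 111 111 109 101  98  98 136 135 137 137 142 144 142 141 144 144 144 142 109
 99 102  99  91  90 132 136 139 139 140 145 143 144 142 142 144 142 143 142 116
139 139 137 135 131 133 138 141 145 144 145 145 145 144 144 144 144 143 142 115
145 145 144 144 137 137 144 145 145 143 144 145 145 145 144 142 144 145 143 116
145 145 144 145 145 145 145 145 145 143 144 145 144 143 142 141 141 143 141 115
139 139 139 141 141 140 136 135 136 131 139 140 136 136 136 136 135 136 134 118
119 119 120 126 126 124  94  87  96  81 118 125 125 126 125 125 125 126 125 125
126 126 126 127 125 114  75 109 123  98  80 126 125 125 125 125 125 126 125 125
126 126 126 127 123  78  95 126 124 104  84 121 126 126 126 126 125 125 125 125
127 126 126 126 123  84 126 126 126 123  69 110 126 126 126 126 125 125 126 125
126 126 126 126 119  81 126 126 126 123  72 125 126 126 126 126 126 125 126 125
126 126 126 124  99  90 126 126 126 123  73 121 126 125 125 126 126 126 125 126
127 127 126 124  83 103 126 126 126
[... 193 characters left out ...]
126 127 126
126 126 127 126 113 127 127 127 127 124  94 126 126 127 127 126 126 127 126 127
127 127 126 127 127 127 127 127 127 125 106 126 126 126 126 126 126 125 125 126
125 125 125 124 125 125 125 125 122 122 122 122 122 122 122 122 122 117 117 120
117 116 116 116 116 118 118 117 118 117 118 118 118 118 118 117 116 105 118 120
125 120 121 120 121 125 125 125 127 127 128 127 127 127 128 127 127 127 127 127
128 128 128 128 128 128 128 128 127 128 127 127 127 127 127 127 128 127 126 127
128 128 128 128 128 128 128 128 128 127 128 127 127 127 127 128 127 127 127 127
top fit x,y,psi [ 0.5098 -0.041   3.023 ] 0.3
-0.2 0.3 0.442 scene off [ 0.0014 -0.0015]
0 0.3 0.416 scene off [ 0.0005 -0.0014]
```

The ring's eye edge is now at row 198 and its jaws at row 208, with the mat's edge at row 197.5. The ring lies wholly on the mat. Now I'll lay the pick on the worktop, lowering the last bit in a light grip so it levels itself.

```bash
python3 -m pendant '[[[0,0,-2],0],[[0,0,-2.5],0],[[0,0,-1.5],0],[[0,0,-0.8],0],[[0,0,-0.3],0],[[0,0,0],0]]' - 30 >/dev/null; python3 ok.py z 2.5 -0.9 &&
python3 -m pendant '[[[0,0,-0.2],0],[[0,0,-0.1],0],[[0,0,0],0]]' - 8 >/dev/null; python3 ok.py z 2.5 -0.9 &&
python3 -m pendant '[[[0,0,-0.1],0],[[0,0,0],0]]' >/dev/null; python3 ok.py z 4 -0.9 &&
python3 -m pendant '[[[0,0,-0.1],0],[[0,0,0],0]]' >/dev/null && python3 ok.py z 4 -0.9 &&
python3 -m pendant '[[[0,0,-0.1],0],[[0,0,0],0]]' >/dev/null && python3 ok.py z 4 -0.9 &&
python3 -m pendant '[[[0,0,-0.05],0],[[0,0,0],0]]' >/dev/null && python3 ok.py z 4 -0.9 &&
python3 -m pendant '[[[0,0,-0.05],0],[[0,0,0],0]]' >/dev/null && python3 ok.py z 4 -0.9
```

```text
F [-0.3  1.  -0.8] ee [ 0.4564 -0.3122  0.016 ] t 24.13
F [-0.4 -0.5 -0.7] ee [ 0.4564 -0.3129  0.0135] t 24.38
F [ 0.5  0.2 -1. ] ee [ 0.4562 -0.3129  0.0121] t 24.55
F [-0.8 -0.1 -0.2] ee [ 0.4561 -0.3128  0.0108] t 24.72
F [ 0.2  0.6 -1.1] ee [ 0.4561 -0.3128  0.0098] t 24.88
F [-0.2 -0.6 -0.9] ee [ 0.4561 -0.3128  0.0093] t 25.05
F [-0.1  0.1 -0.8] ee [ 0.4561 -0.3128  0.0088] t 25.22
```

```bash
python3 -m pendant '[[[0,0,-0.05],0],[[0,0,0],0]]' >/dev/null && python3 ok.py z 4 -0.9 &&
python3 -m pendant '[[[0,0,-0.05],0],[[0,0,0],0]]' >/dev/null && python3 ok.py z 4 -0.9 &&
python3 -m pendant '[[[0,0,-0.05],0],[[0,0,0],0]]' >/dev/null && python3 ok.py z 4 -0.9 &&
python3 -m pendant '[[[0,0,-0.05],0],[[0,0,0],0]]' >/dev/null && python3 ok.py z 4 -0.9 &&
python3 -m pendant '[[[0,0,-0.05],0],[[0,0,0],0]]' >/dev/null && python3 ok.py z 4 -0.9 &&
python3 -m pendant '[[[0,0,-0.05],0],[[0,0,0],0]]' >/dev/null && python3 ok.py z 4 -0.9 &&
python3 -m pendant '[[[0,0,-0.05],0],[[0,0,0],0]]' >/dev/null && python3 ok.py z 4 -0.9 &&
python3 -m pendant '[[[0,0,-0.05],0],[[0,0,0],0]]' >/dev/null && python3 ok.py z 4 -0.9
```

```text
F [ 0.2  0.1 -1.1] ee [ 0.4561 -0.3128  0.0084] t 25.38
F [0.9 0.2 0.2] ee [ 0.4561 -0.3128  0.0079] t 25.55
F [0.1 0.8 0.5] ee [ 0.4561 -0.3128  0.0074] t 25.72
F [-0.3  0.6 -0.2] ee [ 0.4561 -0.3128  0.0069] t 25.88
F [-0.2  0.1  0.7] ee [ 0.4561 -0.3128  0.0064] t 26.05
F [0.1 0.4 0.8] ee [ 0.4561 -0.3128  0.0058] t 26.22
F [-0.6  0.2  1.1] ee [ 0.4562 -0.3128  0.0054] t 26.38
F [-0.9  0.2  0.4] ee [ 0.4562 -0.3128  0.0049] t 26.55
```

```bash
python3 -m pendant '[[[0,0,-0.04],0],[[0,0,0],0]]' >/dev/null && python3 ok.py z 3.5 -0.9 &&
python3 -m pendant '[[[0,0,-0.04],0],[[0,0,0],0]]' >/dev/null && python3 ok.py z 3.5 -0.9 ;
python3 -m pendant '[[[0,0,0],0],[[0,0,0],0],[[0,0,0],0]]' 0.35 5 >/dev/null
python3 -m pendant '[[[0,0,0],0],[[0,0,0],0],[[0,0,0],0],[[0,0,0],0],[[0,0,0],0]]' 0.7; python3 ok.py z 9 0
python3 -m pendant '[[[0,0,0.5],0],[[0,0,1.5],0],[[0,0,3],0],[[0,0,3],0],[[0,0,3],0],[[0,0,2],0],[[-1,0,1],0],[[-2,0,0],0],[[-2,0,0],0],[[-2,0,0],0],[[-2,0,0],0],[[0,0,0],0],[[0,0,0],0]]' | head -2
python3 - <<'E'
from h import *
C={}
for n in("scene","top"):
    im,K,T=cam(n); cv2.imwrite(f"pics/raw8_{n}.png",im); b,g,r=[im[...,i].astype(float) for i in range(3)]
    m=((r>1.6*b)&(r>1.3*g)&(r>30)); k=cv2.dilate(orange(im),np.ones((7,7)))>0; p=np.argwhere(m&k)[:,::-1]; print(n,len(p),cv2.minAreaRect(p.astype(np.float32)),onplane(p.mean(0),.02,K,T).round(3))
    d=np.abs(im.astype(int)-cv2.imread(f"pics/{n}0.png")).sum(2)>90
    nn,l,s,c=cv2.connectedComponentsWithStats(d.astype(np.uint8)); print([(c[i].round().tolist(),int(s[i,4])) for i in range(1,nn) if s[i,4]>8])
E
sed -i 's#pics/raw7_#pics/raw8_#' flat.py; python3 flat.py | head -1
```

```text
F [-1.1  0.2  3. ] ee [ 0.4562 -0.3128  0.0046] t 26.72
time_s: 27.38
ee_pos: [0.4562, -0.3128, 0.0045]
eef_rot: [-3.131, -0.015, 2.425]
force: [0.0, -0.4, -0.1]
grip_width: 0.0624
grip_force: 0.0
F [ 0.  -0.4 -0.1] ee [ 0.4562 -0.3128  0.0045] t 27.38
time_s: 28.47
ee_pos: [0.3659, -0.313, 0.1452]
scene 293 ((160.54110717773438, 225.89041137695312), (10.299622535705566, 31.249990463256836), 20.556041717529297) [[ 0.454 -0.309  0.02 ]]
[([153.0, 144.0], 11103), ([184.0, 22.0], 990), ([249.0, 76.0], 6519), ([345.0, 3.0], 100), ([345.0, 21.0], 467), ([326.0, 38.0], 12), ([354.0, 45.0], 31), ([324.0, 52.0], 50), ([158.0, 85.0], 24), ([169.0, 131.0], 10), ([167.0, 138.0], 16)]
top 464 ((384.08587646484375, 229.83547973632812), (11.27237606048584, 42.63373565673828), 40.10091018676758) [[ 0.449 -0.306  0.02 ]]
[([266.0, 184.0], 13), ([374.0, 313.0], 29425), ([114.0, 325.0], 10055), ([8.0, 352.0], 302)]
top fit x,y,psi [ 0.5098 -0.041   3.0287] 0.296
```

```bash
python3 -c "
from station import ctrl; print(ctrl.hand_in())"
```

```text
the job is handed in; nothing more can be done
None
```

The job is handed in at about 28.5 s: I pulled the ring out with the pick, nudged it fully onto the mat because its eye first overhung the slot, and laid the pick on the worktop; camera differences show the bystanders and spout unmoved, though the verdict was not shown.

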